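# Push the row of tone bars home in the jig and shut the keeper

### The arm

A 7-joint arm with a two-finger parallel gripper is mounted at the origin on the work surface. World frame = base frame: x ahead of the robot, y to its left, z up, the work surface at z = 0. Lengths are in mm, angles in rad, forces in N, time in s.
With the tool pointing down it reaches from about 400 to 875 mm from the base axis. Payload 19.3 kg.
Tool frame: the origin (TCP) lies at the very end of the fingers, on their centre line; the grasp point (between the pads) lies 19 mm behind it (grip_point_offset is the z of the grasp point in the tool frame, in mm); z points along the fingers, x is the direction in which the jaws open and shut, and the axes are right-handed (so a half turn about z gives the same grasp; the last joint's range is limited). The gripper opens to 85 mm and grips with 20 to 120 N. Pads are 22 mm wide; open, the fingers measure 114 mm over their backs; the gripper's body (76 mm by 85 mm) begins 54 mm behind the grasp point. The pads swing forward as they close: fully open they stand 13 mm farther back than shut.
Start: joints at [1.07, 0.521, -0.036, 1.599, 0.021, 1.021, -0.113], TCP at [260.971, -567.899, 231.291] pointing down, gripper open.
Joint ranges: [-2.91, 2.91], [-0.3, 2.13], [-1.5, 1.42], [0.17, 2.43], [-1.26, 4.41], [0.16, 1.93], [-2.52, 2.52]. Speed limits (rad/s): [1.89, 1.89, 2.39, 2.39, 3.01, 3.01, 3.01].

### API

Orientations are given as a 3x3 rotation matrix whose columns are the frame's x, y, z axes.
In Python, from workcell import movep, movel, goto_joints, open_gripper, clamp, wait, inverse_kinematics, read_state, camera, PlanningError, finish_job, grip_point_offset gives the robot as it stands. Calls block until the motion is done:
- movep(position, orientation): joint-space move of the TCP to a pose.
- movel(position, frame=None, max_speed=150, guard=None): straight line of the TCP; frame=None keeps the orientation; max_speed is the mean speed in mm/s. With guard (N) it stops when the force on the tool has changed by that much, and returns True; else False.
- goto_joints(angles): joint-space move.
- open_gripper() and clamp(): open the fingers fully, or close them until they stop; the grip force is fixed at half the most.
- wait(seconds).
- inverse_kinematics(position, orientation): joint angles nearest the present ones, or None.
- read_state(): the state.
- camera(name): name is "scene" or "top" or "wrist"; returns a dict with "image" (400x640x3 uint8, blue, green, red), "range_z" (400x640 float32, mm along the optical axis (not along the pixel's ray), 0 where there is no reading), "fx", "fy", "cx", "cy" (pixels), "cam_to_world" (4x4, takes a point from camera to world coordinates). Camera axes: x right, y up, looking along -z (the intrinsics and any distortion apply to the point x, -y, -z); pixel columns grow to the right and rows downward; lengths in mm; the calibration is good to about 2 mm. A picture is of the moment at which its call begins.
A pose or a line that the arm cannot do raises PlanningError and nothing moves.
- finish_job(): hands the job in, once; it reports no verdict.
The state is a dict: "time": time; "qpos": joint angles; "qvel": joint speeds; "joint_efforts": joint torques, N m; "eef_pos": TCP position; "tool_rot": TCP orientation; "ft_force": force on the tool from outside, world axes, zero at the start; "torque": the same for the moment, N m; "finger_gap": finger opening in mm.
Only numpy, scipy, OpenCV 4.12 (cv2) and the standard library are available. Lean on these libraries where they do the work, as an engineer would, in place of code of your own. Each camera call takes 0.05 s, during which the arm holds its last target.

### The job

With a finger on the last bar only, push the row of five touching wooden tone bars along the jig's channel as one train until it is fully home against the blue end stop, with no gaps left. Then push the yellow keeper with the red pin round until it is fully shut across the channel behind the row, and leave everything at rest. Only push: do not lift or tip the bars or let the row come apart, and leave the bottle, hammer and bin alone.

Things in the scene. Friction and masses are not known exactly. Their poses are not given: they have to be found in the camera images.
- jig: Fixed aluminium channel with a blue end stop. Origin: centre of its underside, on the bench; x runs along the channel to the stop, z up. Channel floor 10 mm above the bench, 92 mm wide between dark fences 12 mm thick (tops 20 mm above the bench); it runs from x = -170 mm (open end) to the stop's face at x = +160 mm. Stop 116 mm wide, top 44 mm above the bench.
- stop_face (a point): Centre of the face of the blue end stop that the row is pushed against, 21 mm above the bench; on the channel's centre line.
- keeper_hinge (a point): On the keeper's vertical hinge axis, 24 mm above the bench, outside the fence on the jig's -y side, at (-31, -64) mm in the jig frame. The keeper turns about this axis.
- keeper_pin (a point): Centre of the upright red pin on the keeper arm, 80 mm from the hinge axis: 18 mm diameter, 40 mm tall, from 36 to 76 mm above the bench; this point is half-way up (56 mm above the bench). The pin is what a finger pushes to swing the keeper.
- keeper (a joint): Angle of the yellow keeper: a level arm 12 mm wide, 24 to 36 mm above the bench, reaching 98 mm from its hinge. 0 = open (points out and away from the stop), 2.094 rad = shut at its limit, straight across the channel (jig +y), 5 mm clear of a row that is home. Shuts clockwise from above; at q it points 3.665 - q rad from the jig's x axis. Light friction, no spring, stays where left.
- bar1: Loose red-brown hardwood tone bar, first in the row, nearest the end stop. 36 mm along the channel (its x), 90 mm across it (its y), 22 mm high, about 55 g. Origin: centre of its underside, which rests on the channel floor, 10 mm above the bench.
- bar2: Loose red-brown hardwood tone bar, second. 36 mm along the channel (its x), 90 mm across it (its y), 22 mm high, about 55 g. Origin: centre of its underside, which rests on the channel floor, 10 mm above the bench.
- bar3: Loose red-brown hardwood tone bar, third (middle). 36 mm along the channel (its x), 90 mm across it (its y), 22 mm high, about 55 g. Origin: centre of its underside, which rests on the channel floor, 10 mm above the bench.
- bar4: Loose red-brown hardwood tone bar, fourth. 36 mm along the channel (its x), 90 mm across it (its y), 22 mm high, about 55 g. Origin: centre of its underside, which rests on the channel floor, 10 mm above the bench.
- bar5: Loose red-brown hardwood tone bar, last in the row (tail), farthest from the end stop. 36 mm along the channel (its x), 90 mm across it (its y), 22 mm high, about 55 g. Origin: centre of its underside, which rests on the channel floor, 10 mm above the bench.
- bottle: Bystander: small red plastic bottle with a white cap, standing, 42 mm diameter, 110 mm tall. Origin: centre of its foot.
- hammer: Bystander: hammer lying on the bench; origin under its middle, x axis along the handle towards the head.
- bin: Bystander: empty open orange parts bin, 150 x 110 x 75 mm. Origin: centre of its underside.
There are look-alikes about, which are no part of the job. Leave any grey or purple look-alike of the bar5 alone.

How it is judged (in metres and radians):
On the way, in this order (a step that is already met when the one before it is completed fails the run):
1. the whole row is home against the end stop (x of bar1 in the frame of jig between 0.138 and 0.146 m and x of bar2 in the frame of jig between 0.102 and 0.11 m and x of bar3 in the frame of jig between 0.066 and 0.074 m and x of bar4 in the frame of jig between 0.03 and 0.038 m and x of bar5 in the frame of jig between -0.006 and 0.002 m and z of each of bar1, bar2, bar3, bar4, bar5 in the frame of jig below 0.014 m), for 0.2 s.
2. the keeper is shut behind the row (value of joint keeper above 2 rad), for 0.2 s.
At the end, for the whole second after the job is handed in: All five bars lie flat in the channel, each within 4 mm of its place in a closed row against the end stop, the keeper stands at over 2.0 rad (of 2.094), and bars and keeper are at rest (all of step 1 and linear speed of each of bar1, bar2, bar3, bar4, bar5 below 0.02 m/s and value of joint keeper above 2 rad and velocity of joint keeper between -0.05 and 0.05 rad/s); the robot touches nothing.
It fails at once if a bar is lifted more than 8 mm off the channel floor or tipped more than 0.3 rad (z of any of bar1, bar2, bar3, bar4, bar5 in the frame of jig above 0.018 m or angle between any of bar1, bar2, bar3, bar4, bar5's own z axis and vertical above 0.3 rad).
It fails at once if the row comes apart (gaps of more than 25 mm in all) (distance between bar1 and bar5 above 0.17 m).
It fails at once if a bystander is moved more than 20 mm or tipped (distance of any of bottle, hammer, bin from where it was at the start of the episode above 0.02 m or angle between any of bottle, hammer, bin's own z axis and vertical above 0.4 rad).
It fails at once if the fingers push on a bar other than the last one of the row (contact force between the fingers and bar1 above 3 N or contact force between the fingers and bar2 above 3 N or contact force between the fingers and bar3 above 3 N or contact force between the fingers and bar4 above 3 N).
It also fails if it takes over 54 s, if anything falls off the work surface, if the arm or the gripper's body presses on something with over 40 N, if the wrist force passes 120 N, or if a joint passes its speed limit or range.

## Working session

There is one attempt and no reset: what is moved stays moved. The work goes in short steps, each a Python script; the robot and the scene stay as the last script left them, time stands still between calls to the robot, and variables do not carry over. Pictures are saved under pics/ and viewed, and the job is handed in when it is done.

```bash
mkdir -p pics; ls
python3 - <<'E'
from workcell import *
import cv2,pickle
for n in ("scene","top","wrist"):
    c=camera(n); cv2.imwrite(f"pics/{n}0.png",c["image"]); pickle.dump(c,open(f"{n}0.pkl","wb"))
    print(n,c["fx"],c["fy"],c["cx"],c["cy"],c["cam_to_world"].round(3).tolist(),[k for k in c])
s=read_state();print(s["time"],s["eef_pos"],s["tool_rot"],s["finger_gap"],grip_point_offset)
E
```

```text
pics
scene 446.0566519124863 446.0566519124863 314.3648748012509 199.157960075106 [[0.435, -0.572, 0.696, 1527.054], [0.9, 0.287, -0.327, -421.718], [-0.013, 0.769, 0.639, 986.111], [0.0, 0.0, 0.0, 1.0]] ['image', 'range_z', 'fx', 'fy', 'cx', 'cy', 'cam_to_world']
top 495.2219729424845 495.2219729424845 323.2748529565867 202.32463036091897 [[0.028, 0.998, -0.057, 472.703], [-1.0, 0.027, -0.012, 33.83], [-0.01, 0.057, 0.998, 1571.09], [0.0, 0.0, 0.0, 1.0]] ['image', 'range_z', 'fx', 'fy', 'cx', 'cy', 'cam_to_world']
wrist 325.8941140851936 325.8941140851936 319.10874355283227 201.13571292951517 [[0.417, 0.864, 0.281, 332.743], [-0.909, 0.397, 0.128, -532.764], [-0.001, -0.309, 0.951, 373.16], [0.0, 0.0, 0.0, 1.0]] ['image', 'range_z', 'fx', 'fy', 'cx', 'cy', 'cam_to_world']
0.15 [ 260.88515837 -567.68800637  230.85223635] [[ 4.17580921e-01 -9.08639651e-01 -3.99535202e-04]
 [-9.08639338e-01 -4.17581110e-01  7.55060916e-04]
 [-8.52916639e-04  4.77343683e-05 -9.99999635e-01]] 85.30036239406162 -18.700000000000003
```

View pics/top0.png

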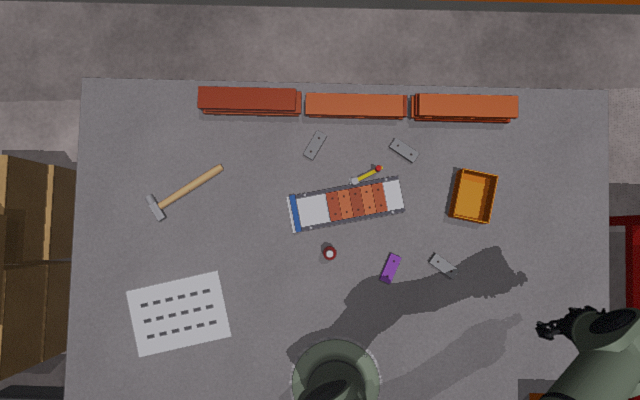

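View pics/scene0.png

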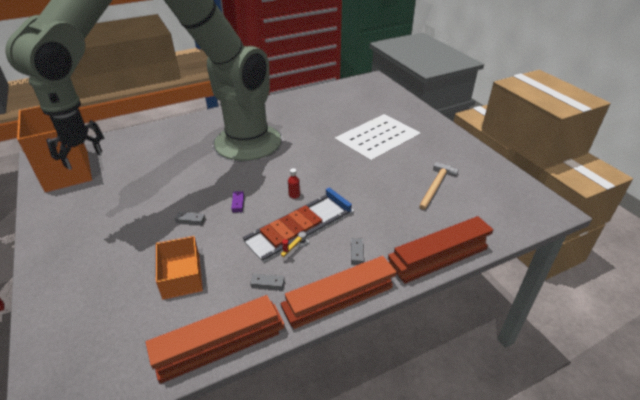

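Run:
```python
import cv2
a=cv2.imread("pics/top0.png")[60:360,120:520]
cv2.imwrite("pics/top0c.png",cv2.resize(a,None,fx=2,fy=2,interpolation=cv2.INTER_CUBIC))
```

```text
(no output)
```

View pics/top0c.png

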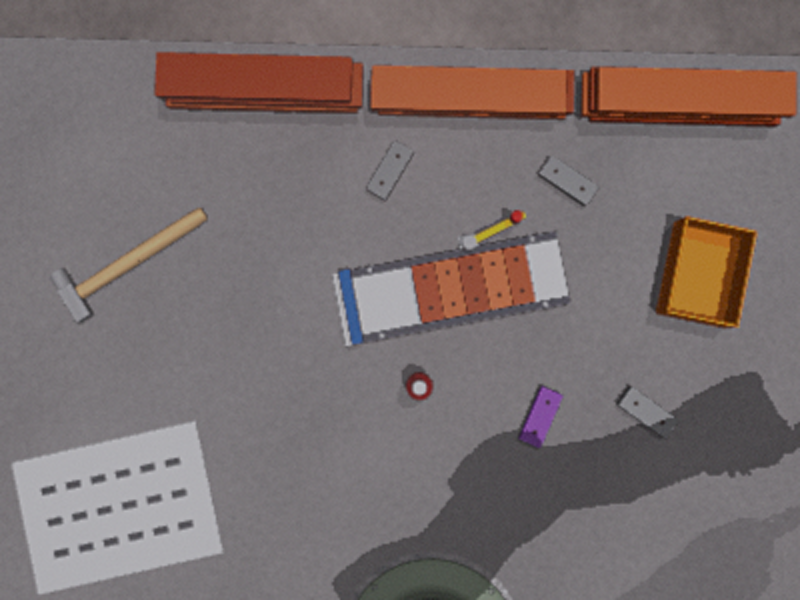

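```bash
cat > h.py <<'E'
import numpy as np
def w(c,u,v,z):
    d=np.array([(u-c["cx"])/c["fx"],-(v-c["cy"])/c["fy"],-1.0])
    T=c["cam_to_world"]; r=T[:3,:3]@d; o=T[:3,3]
    return o+r*(z-o[2])/r[2]
def proj(c,P):
    T=c["cam_to_world"]; q=T[:3,:3].T@(np.asarray(P,float)-T[:3,3])
    return c["cx"]+c["fx"]*q[0]/-q[2], c["cy"]-c["fy"]*q[1]/-q[2]
E
python3 - <<'E'
from h import *; import pickle
c=pickle.load(open("top0.pkl","rb"))
P=lambda x,y:(120+x/2,60+y/2)
for n,p,z in [("stopTL",(341,269),44),("stopBL",(350,345),44),("stopTR",(352,268),44),("stopBR",(361,343),44),("openT",(556,234),20),("openB",(569,302),20),("hinge",(468,242),36),("pin",(518,215),76),("tailT",(526,246),32),("tailB",(534,303),32),("headT",(413,266),32),("headB",(421,322),32),("bottle",(419,387),110),("bin",(707,272),40)]:
    print(n,w(c,*P(*p),z).round(1), c["range_z"][int(P(*p)[1]),int(P(*p)[0])])
E
```

```text
stopTL [580.6 154.3  44. ] 1579.5889
stopBL [463.7 136.7  44. ] 1565.8524
stopTR [582.6 137.3  44. ] 1570.395
stopBR [467.3 119.9  44. ] 1531.7155
openT [ 646.6 -179.9   20. ] 1547.2195
openB [ 540.3 -202.3   20. ] 1548.586
hinge [628.6 -41.3  36. ] 1545.1713
pin [ 667.7 -114.1   76. ] 1498.3513
tailT [ 625.2 -131.9   32. ] 1568.3999
tailB [ 536.7 -146.2   32. ] 1549.4893
headT [589.2  43.2  32. ] 1545.8942
headB [502.4  28.4  32. ] 1559.9799
bottle [405.4  29.  110. ] 1456.1083
bin [ 591.6 -411.1   40. ] 1570.3495
```

```bash
cat >> h.py <<'E'
def Rdown(yaw): # tool y at world yaw, z down
    y=np.array([np.cos(yaw),np.sin(yaw),0]); z=np.array([0,0,-1.]); x=np.cross(y,z)
    return np.column_stack([x,y,z])
E
python3 - <<'E'
from workcell import *; from h import *
a=np.radians(102.1); ex=np.array([np.cos(a),np.sin(a)]); ey=np.array([-ex[1],ex[0]])
o=np.array([525,128.6])-160*ex; print(o)
for s in (0,np.pi):
    for n,j,z,ya in [("view",(-60,0),280,0),("pre",(-150,0),16,0),("home",(-30,0),16,0)]+[("k%d"%d,(-31+80*np.cos(np.radians(d)),-64+80*np.sin(np.radians(d))),44,np.radians(d-90)) for d in (210,180,150,120,90)]:
        p=o+j[0]*ex+j[1]*ey
        q=inverse_kinematics([*p,z],Rdown(a+ya+s)); print(s,n,p.round(),None if q is None else np.round(q,2))
E
```

```text
[558.53897006 -27.84531788]
0 view [571. -87.] [-0.53  0.53  0.87  1.7  -0.45  1.12 -2.46]
0 pre [ 590. -175.] [-0.    0.82  0.29  1.77 -0.38  0.61 -2.42]
0 home [565. -57.] [-0.24  0.78  0.34  1.9  -0.47  0.54 -2.51]
0 k210 [ 681. -104.] [ 0.18  0.84 -0.18  1.53  0.19  0.79 -0.92]
0 k180 [ 644. -123.] [ 0.15  0.8  -0.08  1.63  0.09  0.72 -1.33]
0 k150 [ 603. -121.] [ 0.07  0.75  0.05  1.75 -0.05  0.64 -1.74]
0 k120 [568. -98.] [-0.05  0.72  0.17  1.86 -0.2   0.58 -2.16]
0 k90 [549. -62.] [-0.25  0.72  0.36  1.93 -0.45  0.57 -2.51]
3.141592653589793 view [571. -87.] [ 0.44  0.44 -0.56  1.65  0.25  1.12  0.03]
3.141592653589793 pre [ 590. -175.] [ 0.4   0.81 -0.31  1.74  0.37  0.65  0.1 ]
3.141592653589793 home [565. -57.] [ 0.31  0.78 -0.45  1.87  0.56  0.62 -0.27]
3.141592653589793 k210 [ 681. -104.] [ 0.72  1.21 -1.28  1.49  1.18  1.33  1.63]
3.141592653589793 k180 [ 644. -123.] [ 0.53  0.89 -0.7   1.61  0.69  0.9   1.35]
3.141592653589793 k150 [ 603. -121.] [ 0.5   0.82 -0.59  1.73  0.61  0.79  0.86]
3.141592653589793 k120 [568. -98.] [ 0.43  0.75 -0.52  1.84  0.55  0.7   0.33]
3.141592653589793 k90 [549. -62.] [ 0.34  0.72 -0.47  1.9   0.52  0.64 -0.24]
```

Run:
```python
from workcell import *; from h import *
import cv2,pickle
a=np.radians(102.1); ex=np.array([np.cos(a),np.sin(a)]); ey=np.array([-ex[1],ex[0]])
o=np.array([525,128.6])-160*ex
clamp()
for i,j in enumerate([(0,-10,260),(-70,20,260)]):
    p=o+j[0]*ex+j[1]*ey
    movep([*p,j[2]],Rdown(a+np.pi)); 
    c=camera("wrist"); cv2.imwrite(f"pics/wrist{i+1}.png",c["image"]); pickle.dump(c,open(f"wrist{i+1}.pkl","wb"))
    print(read_state()["time"],c["cam_to_world"][:3,3])
s=read_state();print(s["finger_gap"],s["eef_pos"],s["ft_force"])
```

```text
3.2 [551.89326753  52.44508357 402.19384676]
3.65 [536.97758376 -22.97757242 402.28212402]
-0.27314767411863705 [ 553.59561701 -100.96126134  260.04062683] [0.31951532 0.45548052 0.24669391]
```

View pics/wrist1.png

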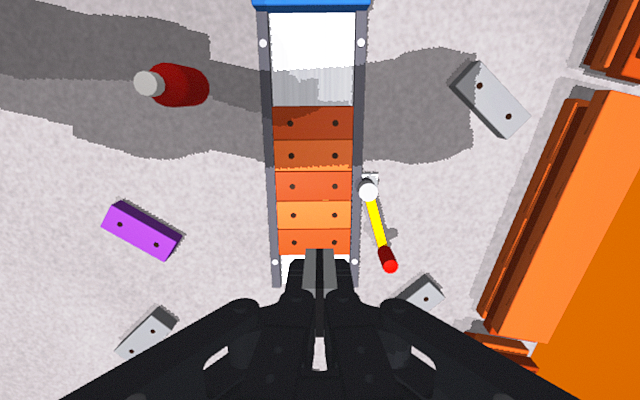

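View pics/wrist2.png

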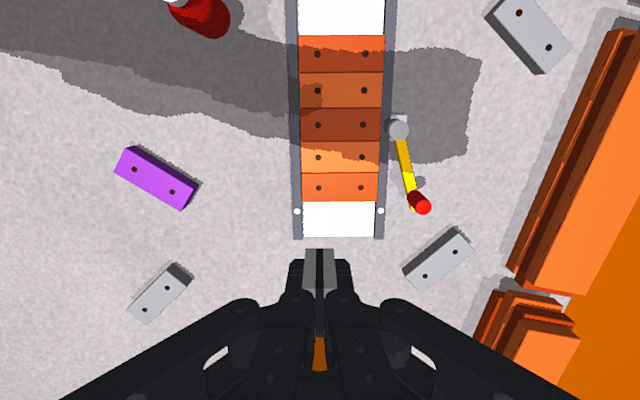

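Run:
```python
import cv2
for i,(x,y,wd,h) in enumerate([(250,0,160,150),(250,150,160,150),(280,20,160,130),(280,120,160,130)]):
    a=cv2.imread("pics/wrist%d.png"%(1+i//2))[y:y+h,x:x+wd]
    cv2.imwrite(f"pics/cw{i}.png",cv2.resize(a,None,fx=4,fy=4,interpolation=cv2.INTER_CUBIC))
```

```text
(no output)
```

View pics/cw0.png

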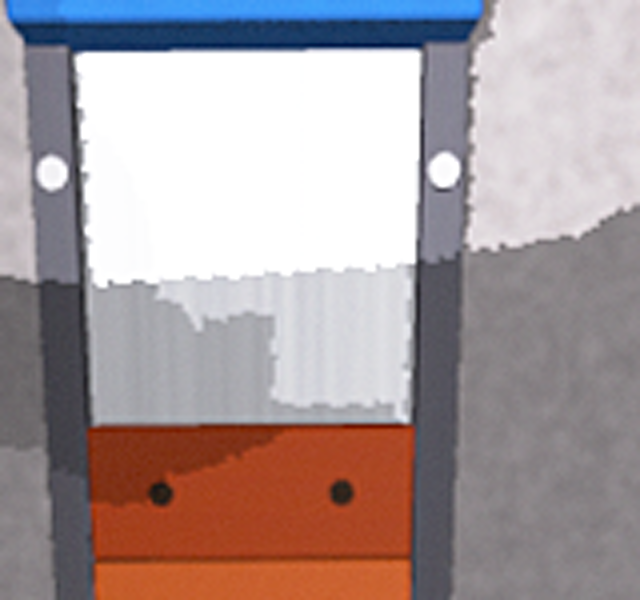

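View pics/cw1.png

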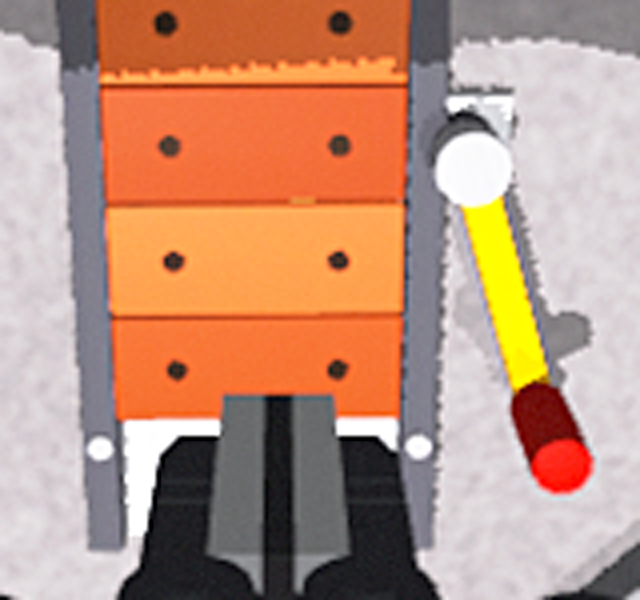

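View pics/cw2.png

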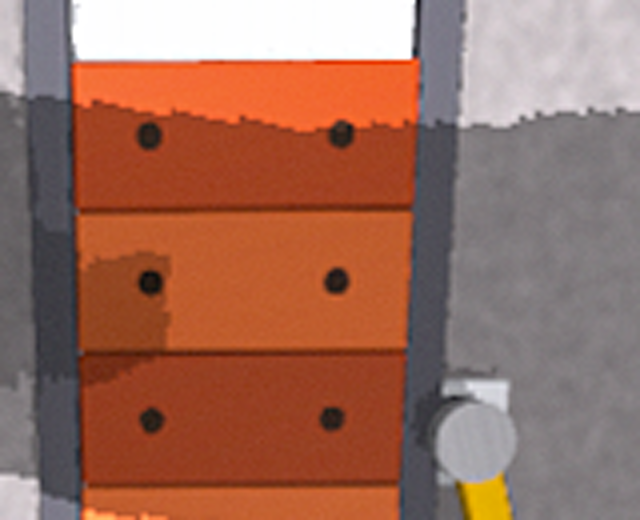

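View pics/cw3.png

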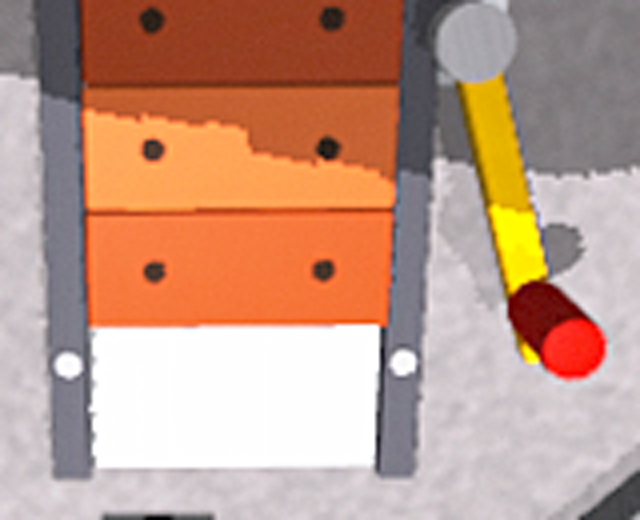

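```bash
cat > fit.py <<'E'
from h import *; import pickle
c1=pickle.load(open("wrist1.pkl","rb"));c2=pickle.load(open("wrist2.pkl","rb"))
O={0:(250,0),1:(250,150),2:(280,20),3:(280,120)}
def px(k,p): return (O[k][0]+(p[0]-1.5)/4,O[k][1]+(p[1]-1.5)/4)
def tri(k1,p1,k2,p2):
    A=np.zeros((3,3));b=np.zeros(3)
    for c,q in((c1,px(k1,p1)),(c2,px(k2,p2))):
        o=c["cam_to_world"][:3,3]; d=w(c,*q,0)-o; d/=np.linalg.norm(d); M=np.eye(3)-np.outer(d,d); A+=M;b+=M@o
    return np.linalg.solve(A,b)
T={"b5L":(1,(177,370),3,(155,271)),"b5R":(1,(338,370),3,(323,270)),"b4L":(1,(174,261),3,(153,149)),"b4R":(1,(338,261),3,(327,148)),
"b3L":(1,(170,146),3,(151,20)),"b3R":(1,(340,146),3,(331,19)),"b1L":(0,(161,493),2,(149,134)),"b1R":(0,(341,492),2,(341,134)),
"pin":(1,(561,466),3,(573,348)),"fsL":(1,(100,448),3,(68,365)),"fsR":(1,(418,447),3,(404,363)),"hinge":(1,(473,170),3,(476,42))}
if __name__=="__main__":
    for n,t in T.items(): print(n,tri(*t).round(1), w(c1,*px(t[0],t[1]),32)[:2].round(1),w(c2,*px(t[2],t[3]),32)[:2].round(1))
    # jig fit
    from scipy.optimize import least_squares
    # (cam,crop,pixel,jig x or None, jig y or None, z)
    L=[(c1,0,(25,100),None,58,20),(c1,1,(63,100),None,58,20),(c1,1,(85,500),None,58,20),(c1,1,(445,100),None,-58,20),(c1,0,(466,150),None,-58,20),
       (c1,1,(120,440),None,46,20),(c1,0,(72,100),None,46,20),(c1,0,(422,100),None,-46,20),(c1,1,(405,250),None,-46,20),
       (c1,1,(105,549),-170,None,20),(c1,0,(100,24),160,None,44),(c1,0,(400,22),160,None,44),(c1,0,(100,50),160,None,10),(c1,0,(400,47),160,None,10),
       (c2,2,(25,50),None,58,20),(c2,3,(53,400),None,58,20),(c2,2,(463,50),None,-58,20),(c2,3,(417,400),None,-58,20),
       (c2,2,(72,50),None,46,20),(c2,3,(90,400),None,46,20),(c2,2,(416,50),None,-46,20),(c2,3,(380,400),None,-46,20),
       (c2,3,(70,477),-170,None,20),(c2,3,(395,475),-170,None,20),(c2,3,(230,466),-170,None,10)]
    def loc(p,P):
        e=np.array([np.cos(p[2]),np.sin(p[2])]); d=P[:2]-p[:2]; return np.array([d@e,e[0]*d[1]-e[1]*d[0]])
    def res(p):
        return [ (loc(p,w(c,*px(k,q),z))-np.array([X if X is not None else 0,Y if Y is not None else 0]))[0 if X is not None else 1] for c,k,q,X,Y,z in L]
    r=least_squares(res,[558.5,-27.8,1.782],loss="soft_l1"); print(r.x,np.degrees(r.x[2]),np.round(r.fun,1))
    for n,t in T.items():print(n,loc(r.x,tri(*t)).round(1))
    print("tail",[loc(r.x,w(c,*px(k,q),32)).round(1) for c,k,q in((c2,3,(90,327)),(c2,3,(388,324)),(c1,1,(117,418)),(c1,1,(400,416)))])
    print("head",[loc(r.x,w(c,*px(k,q),32)).round(1) for c,k,q in((c2,2,(72,62)),(c2,2,(420,60)),(c1,0,(90,426)),(c1,0,(412,425)))])
    np.save("jig.npy",r.x)
E
python3 fit.py
```

```text
b5L [ 556.9 -124.    32.7] [ 556.9 -124.3] [ 557.1 -124.2]
b5R [ 605.6 -113.7   32.3] [ 605.9 -113.9] [ 605.4 -113.7]
b4L [549.2 -88.9  31.8] [549.3 -88.9] [549.1 -88.9]
b4R [597.7 -78.2  33. ] [597.9 -78.6] [597.7 -78.3]
b3L [541.4 -53.8  31.4] [541.6 -53.7] [541.2 -53.7]
b3R [590.2 -43.2  32.1] [590.5 -43.3] [590.  -43.2]
b1L [525.9  17.3  32.6] [525.9  17.2] [525.8  17.4]
b1R [574.7  27.8  31.3] [574.6  27.8] [574.7  27.7]
pin [ 667.5 -110.2   75.5] [ 682.9 -131.8] [ 684.8 -121.8]
fsL [ 537.5 -162.6   20.3] [ 537.9 -156.1] [ 537.5 -158.4]
fsR [ 639.1 -140.    21.6] [ 636.7 -134.7] [ 636.4 -136.8]
hinge [629.2 -40.5  38.9] [630.6 -42.3] [631.1 -40.9]
[560.33531773 -23.28102554   1.78663894] 102.36687079050533 [ 0.2 -0.4  0.2  0.9  0.2 -0.5 -0.1  0.1 -0.2  0.5 -1.4 -1.5  0.3  0.5
 -0.4 -0.7  0.1  0.9 -0.8 -0.4  0.5  0.6  0.6  0.4 -0.5]
b5L [-97.6  24.9]
b5R [-98.  -24.9]
b4L [-61.7  24.9]
b4R [-61.6 -24.7]
b3L [-25.7  25.1]
b3R [-25.8 -24.9]
b1L [47. 25.]
b1R [ 46.8 -25. ]
pin [-107.8  -86.1]
fsL [-131.2   52.2]
fsR [-130.9  -52. ]
hinge [-31.6 -63.6]
tail [array([-115.1,   44.4]), array([-114.8,  -44.6]), array([-114.4,   44.5]), array([-114.2,  -44.7])]
head [array([64.2, 44.6]), array([ 63.9, -44.5]), array([64.9, 43.7]), array([ 64.5, -44.1])]
```

```bash
cat >> h.py <<'E'
J=np.load("jig.npy")
def jw(x,y,z):
    c,s=np.cos(J[2]),np.sin(J[2]); return [J[0]+c*x-s*y,J[1]+s*x+c*y,z]
def wj(P):
    c,s=np.cos(J[2]),np.sin(J[2]); d=np.asarray(P)[:2]-J[:2]; return np.array([c*d[0]+s*d[1],-s*d[0]+c*d[1]])
E
python3 - <<'E'
from workcell import *; from h import *
import cv2,pickle
R=Rdown(J[2]+np.pi)
def rep(t):
    s=read_state(); print(t,round(s["time"],2),wj(s["eef_pos"]).round(1),s["eef_pos"][2].round(1),s["ft_force"].round(1))
movep(jw(-148,0,110),R); rep("above")
print(movel(jw(-148,0,17),max_speed=80,guard=15)); rep("down")
print(movel(jw(-120,0,17),max_speed=30,guard=15)); rep("touch")
c=camera("wrist"); cv2.imwrite("pics/wrist3.png",c["image"])
E
```

```text
above 4.37 [-146.9   -1. ] 111.2 [ 0.4  0.4 -0. ]
False
down 5.68 [-148.1   -0.3] 17.5 [-0.8 -0.4 -0.4]
False
touch 6.77 [-120.1   -0. ] 17.0 [ 0.2 -0.4  0.1]
```

View pics/wrist3.png

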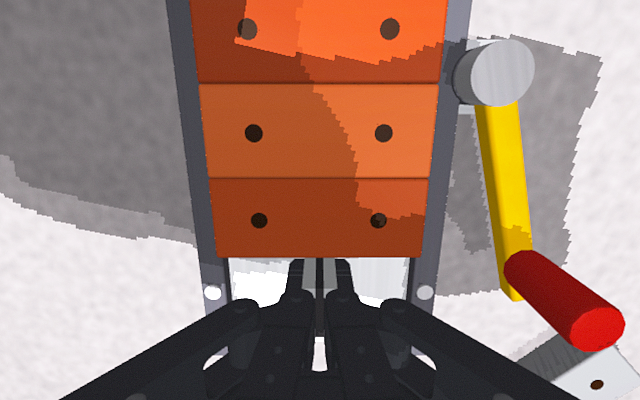

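The finger stands square behind bar5 (tail edge at row 257, finger at column 320). Now I'll push.

Run:
```python
from workcell import *; from h import *
import cv2,pickle
def rep(t):
    s=read_state(); print(t,round(s["time"],2),wj(s["eef_pos"]).round(1),s["eef_pos"][2].round(1),(s["ft_force"]).round(1))
print(movel(jw(-42,0,17),max_speed=35,guard=20)); rep("p1")
print(movel(jw(-20,0,17),max_speed=10,guard=12)); rep("p2")
c=camera("wrist"); cv2.imwrite("pics/wrist4.png",c["image"])
```

```text
False
p1 9.19 [-42.   0.] 17.0 [ 0.5 -1.1 -0.3]
True
p2 10.32 [-33.6   0.3] 16.8 [ 0.2 -2.   1.3]
```

View pics/wrist4.png

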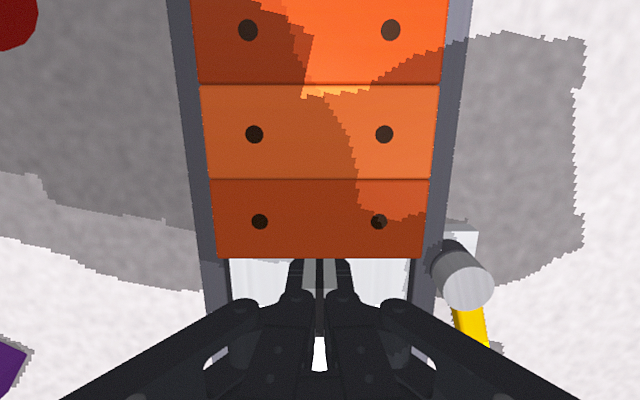

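Run:
```python
from workcell import *; from h import *
import cv2,pickle
def rep(t):
    s=read_state(); print(t,round(s["time"],2),wj(s["eef_pos"]).round(1),s["eef_pos"][2].round(1),(s["ft_force"]).round(1))
c=camera("wrist")
for p in [(259.5,221),(379,221),(254,134),(384,134),(248,30),(390,30)]: print(wj(w(c,*p,32)).round(1))
print(movel(jw(-20,0,17),max_speed=10,guard=20)); rep("p3")
c=camera("wrist"); cv2.imwrite("pics/wrist5.png",c["image"]);pickle.dump(c,open("wrist5.pkl","wb"))
t=camera("top"); cv2.imwrite("pics/top5.png",cv2.resize(t["image"][150:260,260:430],None,fx=4,fy=4,interpolation=cv2.INTER_CUBIC))
```

```text
[-2.6 24.9]
[ -2.6 -25. ]
[33.3 25. ]
[ 33.2 -25. ]
[69.2 24.8]
[ 69.1 -24.9]
True
p3 11.02 [-33.7   0.7] 16.6 [ 0.7 -1.4  0.6]
```

View pics/top5.png

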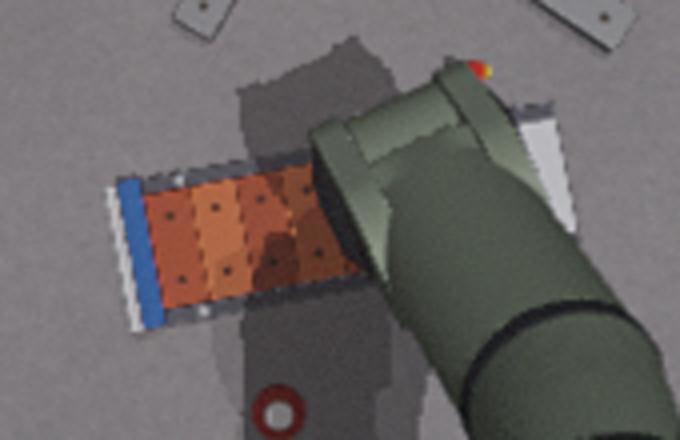

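```bash
cat > k.py <<'E'
from h import *
def kp(deg,d,z=46):
    f=np.radians(deg); t=np.array([np.sin(f),-np.cos(f)])
    p=np.array([-31,-64])+80*np.array([np.cos(f),np.sin(f)])-d*t
    return jw(p[0],p[1],z), Rdown(J[2]+f-np.pi/2+np.pi)
E
python3 - <<'E'
from workcell import *; from k import *
import cv2,pickle
def rep(t):
    s=read_state(); print(t,round(s["time"],2),wj(s["eef_pos"]).round(1),s["eef_pos"][2].round(1),(s["ft_force"]).round(1),s["qpos"].round(2))
movel(jw(-70,0,17),max_speed=40); movel(jw(-70,0,120),max_speed=120); rep("up")
c=camera("wrist"); cv2.imwrite("pics/wrist6.png",c["image"]);pickle.dump(c,open("wrist6.pkl","wb"))
movep(*kp(196,42,120)); rep("over")
print(movel(kp(196,42)[0],max_speed=60,guard=12)); rep("down")
c=camera("wrist"); cv2.imwrite("pics/wrist7.png",c["image"])
E
```

```text
up 13.18 [-69.9   0.3] 119.4 [ 0.8  0.1 -0.2] [ 0.41  0.64 -0.51  1.79  0.41  0.82 -0.09]
over 14.78 [ -96.1 -126.2] 119.8 [-0.4 -0.8 -0.4] [ 0.54  0.94 -0.92  1.4   0.77  1.18  1.59]
False
down 16.17 [ -96.4 -126.6] 46.4 [-0.5  1.3  0.7] [ 0.53  1.02 -0.88  1.44  0.84  1.08  1.55]
```

View pics/wrist6.png

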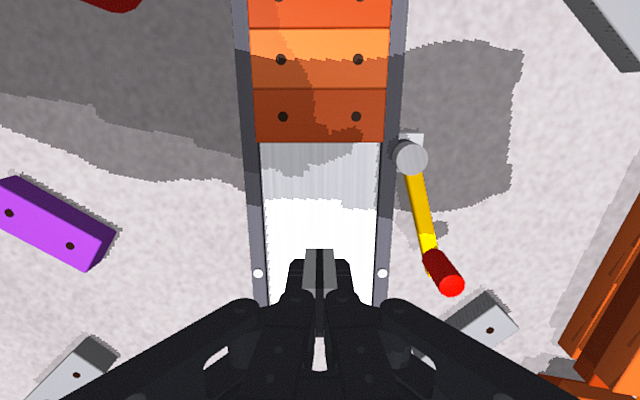

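View pics/wrist7.png

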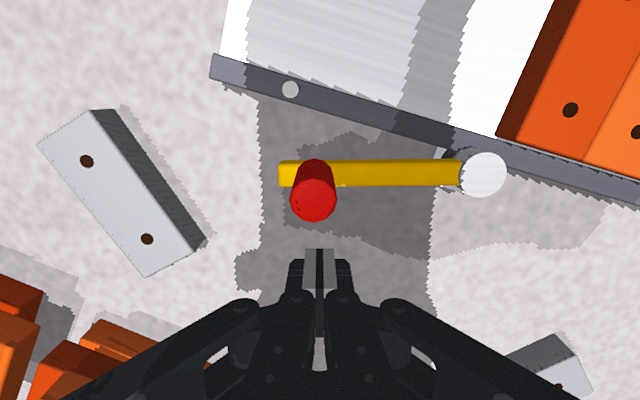

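Run:
```python
from workcell import *; from k import *
import cv2,pickle
def rep(t):
    s=read_state(); print(t,round(s["time"],2),wj(s["eef_pos"]).round(1),s["eef_pos"][2].round(1),(s["ft_force"]).round(1),s["qpos"].round(2))
for a,d in [(196,24),(190,23),(180,23),(170,23),(160,23),(150,23)]:
    p,R=kp(a,d); g=movel(p,R,max_speed=30,guard=12); rep((a,g))
    if g: break
c=camera("wrist"); cv2.imwrite("pics/wrist8.png",c["image"])
```

```text
(196, False) 16.97 [-101.3 -109.2] 46.1 [-0.  -0.2  1. ] [ 0.55  1.01 -0.88  1.48  0.84  1.06  1.54]
(190, False) 17.44 [-105.7 -100.7] 46.1 [0.8 0.5 0.3] [ 0.56  0.99 -0.86  1.5   0.83  1.04  1.45]
(180, False) 18.07 [-110.9  -87.2] 46.1 [ 0.1  0.6 -0.1] [ 0.57  0.97 -0.83  1.54  0.8   1.01  1.29]
(170, False) 18.71 [-113.7  -73. ] 46.0 [ 0.1 -0.5 -0.3] [ 0.57  0.94 -0.8   1.57  0.78  0.97  1.13]
(160, False) 19.34 [-114.   -58.4] 46.0 [ 0.3 -0.9  0.4] [ 0.57  0.91 -0.76  1.61  0.75  0.93  0.97]
(150, False) 19.98 [-111.8  -44.1] 46.0 [-0.3  1.3 -0.1] [ 0.56  0.88 -0.73  1.65  0.72  0.89  0.81]
```

View pics/wrist8.png

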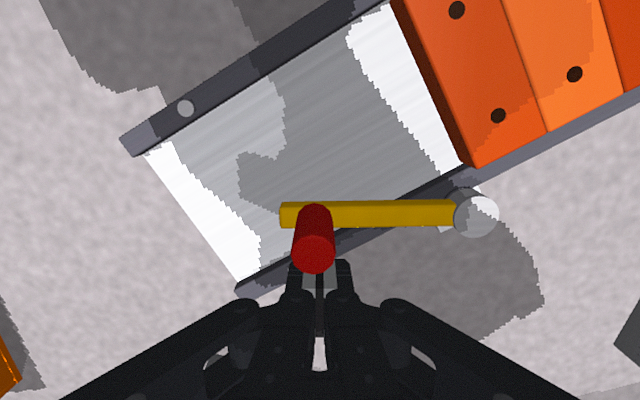

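The pin (column 314) stays in front of the finger and the keeper is over the fence. I'll carry on to the limit.

Run:
```python
from workcell import *; from k import *
import cv2,pickle
def rep(t):
    s=read_state(); print(t,round(s["time"],2),wj(s["eef_pos"]).round(1),s["eef_pos"][2].round(1),(s["ft_force"]).round(1))
g=False
for a,d,v in [(140,23,30),(130,23,30),(120,23,30),(110,23,25),(100,23,20),(94,23,15),(90,20,8),(90,14,8)]:
    p,R=kp(a,d); g=movel(p,R,max_speed=v,guard=10); rep((a,d,g))
    if g: break
c=camera("wrist"); cv2.imwrite("pics/wrist9.png",c["image"])
```

```text
(140, 23, False) 20.66 [-107.1  -30.4] 46.0 [-0.5 -0.2 -0.1]
(130, 23, False) 21.29 [-100.1  -17.7] 46.0 [-0.   0.2 -0.2]
(120, 23, False) 21.93 [-91.   -6.4] 46.0 [ 0.2 -0.  -0.9]
(110, 23, False) 22.66 [-80.1   3.2] 46.0 [-0.4  0.1  0.2]
(100, 23, False) 23.53 [-67.7  10.8] 46.0 [-0.1 -0.5 -1.2]
(94, 23, False) 24.27 [-59.5  14.2] 46.0 [0.4 0.3 0.5]
(90, 20, True) 25.12 [-53.7  15.8] 45.9 [ 1.4 -1.9  0.8]
```

View pics/wrist9.png

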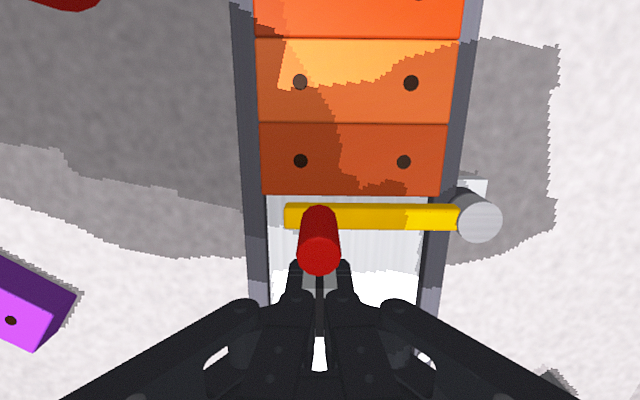

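Run:
```python
from workcell import *; from k import *
import cv2,pickle
movel(kp(90,50)[0],max_speed=30); 
p=jw(-120,16,230); movel(p,max_speed=120)
movep(jw(-40,0,300),Rdown(J[2]+np.pi)); wait(0.3)
c=camera("wrist"); cv2.imwrite("pics/wrist10.png",c["image"]);pickle.dump(c,open("wrist10.pkl","wb"))
cv2.imwrite("pics/cw10.png",cv2.resize(c["image"][0:230,240:400],None,fx=2.6,fy=2.6,interpolation=cv2.INTER_CUBIC))
s=read_state();print(s["time"],s["ft_force"].round(1))
```

```text
28.8167 [-0.4 -0.   0.2]
```

View pics/wrist10.png

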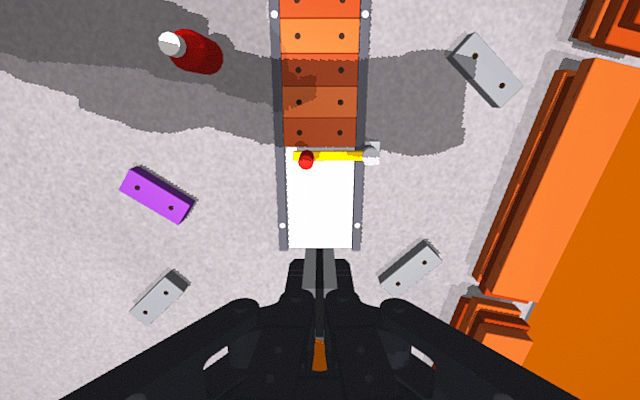

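View pics/cw10.png

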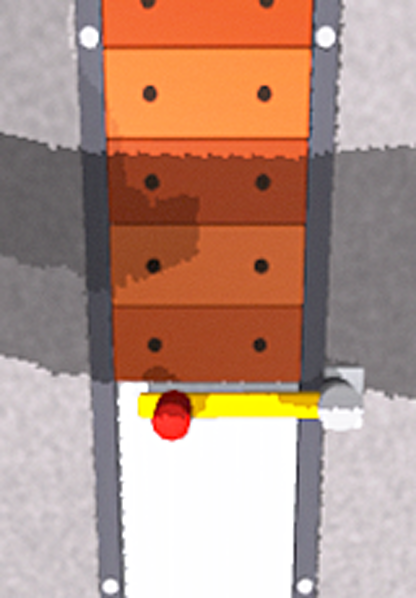

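Run:
```python
from k import *; import pickle
c=pickle.load(open("wrist10.pkl","rb"))
q=lambda x,y:(240+(x-.8)/2.6,(y-.8)/2.6)
for n,p,z in [("b5",(154,345),32),("b5",(260,345),32),("b4",(153,266),32),("b3",(152,182),32),("b2",(150,93),32),("b1",(148,2),32),("pin",(171,423),76)]:
    P=wj(w(c,*q(*p),z)); print(n,P.round(1))
print(np.degrees(np.arctan2(P[1]+64,P[0]+31)))
from workcell import *
import cv2
t=camera("top"); cv2.imwrite("pics/top11.png",t["image"])
```

```text
b5 [-3.  25.4]
b5 [ -3. -25.]
b4 [33.  25.1]
b3 [69.2 24.8]
b2 [105.3  24.9]
b1 [140.1  25. ]
pin [-31.9  15.9]
90.60973286008421
```

View pics/top11.png

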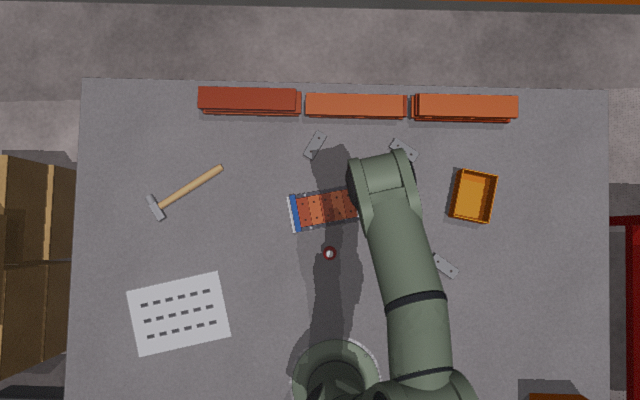

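```bash
python3 -c "
from workcell import *
finish_job(); print(read_state()['time'])"
```

```text
the job is handed in; nothing more can be done
the job is handed in; nothing more can be done
```

The row is home against the blue stop and the keeper is shut behind it. I handed the job in shortly after 28.8 s of the 54 s allowed, and it reported no verdict.

- **Row:** I pushed with the closed fingers on bar5 only. The push stalled at the same spot twice, with 12 N and then 20 N guards. Measured afterwards, bars 1 to 5 were at x = 140.1, 105.3, 69.2, 33.0 and −3.0 mm. Bar1 is about 2 mm short of its place, but its holes were at the picture's edge. The others are about 1 mm short, within the calibration error, and no gaps show in the image.
- **Keeper:** I swung it round by the red pin until it met its limit. It measures about 2.08 rad of 2.094. It was not fully open at the start, at about 0.25 rad.
- **Clear of everything:** The arm was withdrawn and the fingers touched nothing. The bottle, hammer and bin look unmoved in the top view.

The top camera's first jig position was about 5 mm off from the wrist-camera fit. I used the wrist fit, whose triangulated heights agreed with the text, apart from the hinge cap (39 mm), whose height the text does not give. No check failed.

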